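# Strip the stacked pump end to its work places

### The job

The parts of a small pump stand stacked on the steel bench plate. Take the stack apart from the top and give each part its own place: the hex impeller nut into the clear parts tub, the brass wear ring wholly on the grey granite block, the impeller flat in the round wash pan, and the casing cover wholly on the wooden board. Set every part down the same way up as it stands now, without dropping or tipping any, and leave the oil bottle and the steel pipe fitting where they are.

Things in the scene. Friction and masses are not known exactly. Their poses are not given: they have to be found in the camera images.
- nut: Steel impeller nut, top of the stack, 0.08-0.14 kg: hexagon 27 mm across flats (31 over corners), 24 mm high, with a blunt cone 13 mm high on top. Origin: centre of its underside, z up; flats face its x axis and every 60 degrees on. At the start it stands loose in the impeller's eye, a recess 36 mm wide and 5 mm deep in the top of the neck, so 19 mm of the hexagon stand clear.
- wear_ring: Brass wear ring, 60 mm outside, 48 mm bore, 16 mm high, lying flat, 0.1-0.16 kg. Origin: centre of its underside, z up. At the start it lies on the impeller's disc, round the impeller's neck with 2 mm play all round; lifted straight up 10 mm it clears the neck.
- impeller: Dark grey cast-iron impeller, 0.4-0.6 kg: a disc 92 mm across, 17 mm high, with vane openings round its rim; on top of it a round neck 44 mm across, 24 mm high (41 mm in all). Origin: centre of the disc's underside, z up. Grip it by the neck, once nut and ring are off. At the start it rests flat on the mouth of the cover's stuffing box.
- cover: Cast aluminium casing cover, bottom of the stack, 0.36-0.54 kg: a round flange 120 mm across, 10 mm thick, with six bolt holes; on top of it the round stuffing box, 54 mm across, 26 mm high (36 mm in all). Origin: centre of the flange's underside, z up. Grip it by the stuffing box. It lies on the fixed dark steel bench plate, 130 mm square, 10 mm high.
- tub: Clear plastic parts tub, open on top, fixed, empty: 110 mm along its x, 100 mm along its y, 30 mm high, walls and floor 3 mm. Origin: centre of its underside, z up.
- surface_block: Grey granite surface block, fixed, 100 mm square and 25 mm high with a flat top. Origin: centre of its underside, z up.
- wash_pan: Round steel wash pan, open on top, fixed: 122 mm across at the foot, 130 mm at the rim, 22 mm high, wall 2 mm, floor 3 mm. Origin: centre of its underside, z up.
- board: Plain pale wooden board, fixed, 150 mm square and 15 mm high with a flat top. Origin: centre of its underside, z up.
- oil_bottle: Bystander: yellow oil bottle with a black cap, 52 mm across, 120 mm high, standing loose. Origin: centre of its underside, z up.
- fitting: Bystander: stainless pipe fitting, a stepped spool 52 mm across at the foot, 68 mm high, standing loose. Origin: centre of its underside, z up.
Not all that is in view belongs to the job. What is shaped like the impeller but green is not meant.

How it is judged:
By the outcome, as a careful person would: the job done as asked, in the order asked, and still so for the second after the job is handed in, with the robot touching nothing.
It also fails if it takes over 118 s, if anything falls off the work surface, if the arm or the gripper's body presses on something with over 40 N, if the wrist force passes 120 N, or if a joint passes its speed limit or range.

### The arm

A 6-joint arm with a two-finger parallel gripper is mounted at the origin on the work surface. World frame = base frame: x ahead of the robot, y to its left, z up, the work surface at z = 0. Lengths are in mm, angles in rad, forces in N, time in s.
With the tool pointing down it reaches from about 275 to 750 mm from the base axis. Payload 10.2 kg.
Tool frame: the origin (TCP) lies where the fingers leave the gripper's body, on its centre line; the fingertips stand 73 mm ahead of it and the grasp point (between the pads) lies 54 mm ahead of it (ctrl.tip_extent is the z of the fingertips in the tool frame, in mm); z points along the fingers, y is the line along which they close (so a half turn about z gives the same grasp; the last joint's range is limited). The gripper opens to 85 mm and grips with 20 to 120 N. Pads are 22 mm wide; open, the fingers measure 114 mm over their backs; the gripper's body (76 mm by 85 mm) begins 54 mm behind the grasp point. The pads swing forward as they close: fully open they stand 13 mm farther back than shut.
Start: joints at [-1.465, 0.313, 1.498, -0, 1.331, -0.223], TCP at [169.514, -496.887, 303.894] pointing down, gripper open.
Joint ranges: [-2.94, 2.94], [-0.97, 2.17], [0.19, 2.56], [-1.23, 4.37], [0.02, 3.11], [-2.88, 2.88]. Speed limits (rad/s): [2.39, 2.39, 3.01, 3.14, 3.14, 3.14].

### API

Orientations are given as a unit quaternion [w, x, y, z].
In Python, from rig import readout, cams, order, ctrl gives the robot as it stands.
- The arm moves only by the tool send_path, called after ">>>" in YAML: its name, and indented under it one key for each argument. Schema: {"type":"object","properties":{"moves":{"type":"array","items":{"type":"number"},"minItems":6,"maxItems":48},"finger_gap":{"type":"number"},"grip_n":{"type":"number"},"only":{"type":"string"},"quiet":{"type":"boolean"},"lines":{"type":"string"}},"required":["moves"],"additionalProperties":false}. moves is one flat list of numbers that holds 1 to 8 rows one after another, with no inner brackets; each row has 6 numbers: dx, dy, dz in mm, then a rotation vector rx, ry, rz in rad; each row is the pose to reach, as a shift and turn from the pose commanded when the call began, along the tool's axes at that moment; what a row does not reach only later rows make up. A row lasts 1/10 s, in which the tool goes at most 50 mm and 0.15 rad, less where a joint would pass 70% of its speed; a pose out of reach is approached as far as the arm can. finger_gap is the opening from 0.0 (shut) to 1.0 (fully open), set as the call begins (left out keeps the last). The fingers move at their own pace and stop on an object; grip_n is the grip in N (left out, the last holds). Time passes only in rows, so rows that do not move let the fingers close. The tool returns the time, the measured TCP pose, the force, the opening and the grip force at its end. only (a regular expression) keeps the lines of the reply that match it, lines (a string "A,B") keeps lines A to B, and quiet returns only ok. Input that does not fit is refused with a message, and nothing moves.
- readout.sense(): the state, without advancing time (a new reading comes with each control period).
- cams.capture(name): name is "scene" or "top"; returns (picture, depth): 400x640x3 uint8, red, green, blue; 400x640 float32, mm along the optical axis (not along the pixel's ray), 0 where there is no reading.
- cams.calibration(name): a dict with "fx", "fy", "cx", "cy" (pixels), "position" and "attitude" of the camera in the world. Camera axes: x right, y down, z forward; pixel columns grow to the right and rows downward; lengths in mm; the calibration is good to about 2 mm. A picture is of the moment at which its call begins. calibration takes no time and is no camera call.
- order.finish_job(): hands the job in; it is judged then, once.
Trained networks look in the newest picture that a camera, given by its name, has taken for a name from the list of things; names that differ only in an ending like _2 or _b are one class to them, and where a whole thing is asked for, a point or a joint stands for the part that bears it (a point fixed in the world has none). Each returns a list of dicts, best first, with "p" (0 to 1); they miss things now and then, are a little off and sometimes report something else, mostly with a low value. They report only what shows in the picture. A call takes as long as a camera call. They do not tell look-alikes from the thing itself.
- cams.trace(target, camera): "pixels" (400x640 bool, what is visible of it) and "bbox" ([left, top, right, bottom] in pixels, round what is visible of it).
- cams.spot_point(target, camera): "uv" ([column, row] in pixels: a listed point, or the origin of a listed thing).
The state is a dict: "time_s": time; "joints": joint angles; "dq": joint speeds; "tau": joint torques, N m; "eef_pos": TCP position; "ee_rot": TCP orientation; "force": force on the tool from outside, world axes, zero at the start; "wrist_torque": the same for the moment, N m; "grip_width": opening from 0.0 (shut) to 1.0 (fully open); "grip_force": force on a finger pad.
Only numpy, scipy, OpenCV 4.12 (cv2) and the standard library are available. Lean on these libraries where they do the work, as an engineer would, in place of code of your own. Each camera call takes 0.05 s, during which the arm holds its last target. There are 200 camera calls.

## Working session

There is one attempt and no reset: what is moved stays moved. The work goes in short steps, Python scripts to look and compute and a tool call to move; the robot and the scene stay as the last step left them, time stands still between calls to the robot, and variables do not carry over. Pictures are saved under pics/ and viewed, at most 14 in all, crops included, and the job is handed in when it is done.

```bash
mkdir -p pics; ls; python3 - <<'E'
from rig import readout,cams,order,ctrl
import cv2
s=readout.sense();print({k:(s[k]) for k in s})
for c in("scene","top"):
    k=cams.calibration(c);print(c,k)
    p,d=cams.capture(c);cv2.imwrite(f"pics/{c}0.png",p[:,:,::-1])
print(ctrl.tip_extent)
E
```

```text
pics
{'time_s': 0.0, 'joints': array([-1.46543812e+00,  3.13437982e-01,  1.49844556e+00, -1.96864674e-05,
        1.33100902e+00, -2.23373493e-01]), 'dq': array([ 0.00151621, -0.00033364, -0.0003545 ,  0.00206149, -0.00154973,
       -0.00072628]), 'tau': array([ 1.00946470e-04, -4.12269688e+01, -2.59741491e+01, -1.97721674e-04,
        4.13898902e-03, -2.40404825e-05]), 'eef_pos': array([ 169.47228998, -496.71327559,  303.33797741]), 'ee_rot': array([-6.49386249e-04,  9.86521726e-01,  1.63629036e-01,  2.87865392e-05]), 'force': array([-0.14314978,  0.25383944, -0.51856432]), 'wrist_torque': array([-0.02402717,  0.00613671,  0.04120022]), 'grip_force': 0.0, 'grip_width': 0.9978500728804217}
scene {'fx': 481.8210115046561, 'fy': 481.8210115046561, 'cx': 322.4566258387321, 'cy': 198.08009877735992, 'position': array([1518.97316794,  -61.13389338,  766.33143074]), 'attitude': array([-0.36341944,  0.65936126,  0.57476116, -0.32065348])}
top {'fx': 509.7173735722353, 'fy': 509.7173735722353, 'cx': 324.0319144754916, 'cy': 200.67409184519192, 'position': array([ 164.35965723,   66.79476441, 1484.11797408]), 'attitude': array([-0.07464996,  0.70586448, -0.70029355,  0.07597148])}
72.6
```

View pics/scene0.png

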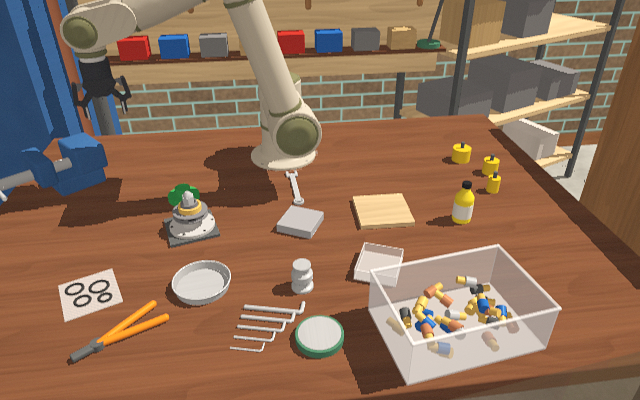

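View pics/top0.png

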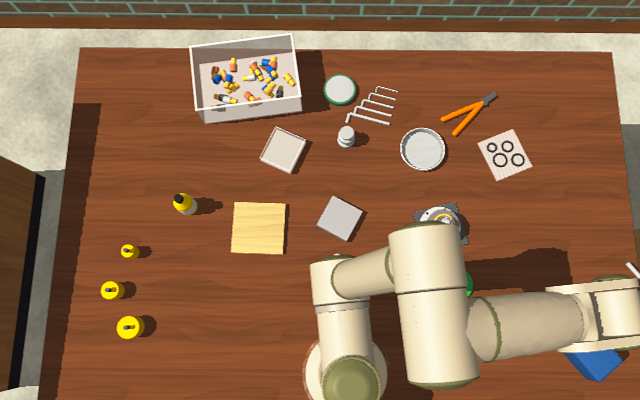

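The scene view shows the stack at about (190,215). The green look-alike impeller is right behind it at (183,195). The small clear tub is at (379,263), the granite block at (300,221), the wash pan at (201,283) and the board at (383,211). The large bin at (460,310) and the green-rimmed lid at (319,336) are not needed. In the top view the stack at (440,218) is partly hidden by the arm. Next I'll measure everything from both views.

```bash
cat > h.py <<'E'
from rig import readout,cams,order,ctrl
import numpy as np,cv2
from scipy.spatial.transform import Rotation as R
def rot(c): return R.from_quat(np.asarray(cams.calibration(c)["attitude"]),scalar_first=True).as_matrix()
def cloud(c,d):
    k=cams.calibration(c);v,u=np.mgrid[:400,:640]
    P=np.stack([(u-k["cx"])/k["fx"]*d,(v-k["cy"])/k["fy"]*d,d],-1)
    W=P@rot(c).T+k["position"];W[d<=0]=np.nan;return W
def ray(c,uv,z):
    k=cams.calibration(c);r=rot(c)@[(uv[0]-k["cx"])/k["fx"],(uv[1]-k["cy"])/k["fy"],1]
    o=np.array(k["position"]);return o+r*(z-o[2])/r[2]
def tops(W,m,band=4,q=97):
    P=W[m];P=P[np.isfinite(P[:,0])]
    if len(P)<5:return None
    z=np.percentile(P[:,2],q);T=P[abs(P[:,2]-z)<band]
    r=cv2.minAreaRect(T[:,:2].astype(np.float32))
    c,rad=cv2.minEnclosingCircle(T[:,:2].astype(np.float32))
    return dict(z=round(z,1),rect=np.round(r[0],1).tolist(),size=np.round(r[1],1).tolist(),ang=round(r[2],1),circ=np.round(c,1).tolist(),r=round(rad,1),n=len(T))
E
cat > look.py <<'E'
from h import *
import sys
for c in("scene","top"):
    p,d=cams.capture(c);W=cloud(c,d);np.save(f"{c}_W.npy",W);np.save(f"{c}_p.npy",p)
    for t in sys.argv[1:]:
        for x in cams.trace(t,c)[:2]:
            if x["p"]<.3: continue
            print(c,t,round(x["p"],2),np.round(x["bbox"]).tolist(),tops(W,x["pixels"]))
            np.save(f"m_{c}_{t}.npy",x["pixels"])
E
python3 look.py nut wear_ring impeller cover tub surface_block wash_pan board oil_bottle fitting
python3 -c "
import cv2
p=cv2.imread('pics/scene0.png');cv2.imwrite('pics/crop1.png',cv2.resize(p[165:255,140:250],None,fx=6,fy=6,interpolation=cv2.INTER_CUBIC))"
```

```text
scene nut 0.45 [184.0, 190.0, 194.0, 208.0] {'z': np.float64(117.2), 'rect': [413.1, -270.7], 'size': [16.9, 13.9], 'ang': 71.7, 'circ': [413.8, -270.9], 'r': 8.6, 'n': 18}
scene wear_ring 0.58 [178.0, 202.0, 202.0, 218.0] {'z': np.float64(80.9), 'rect': [419.9, -269.1], 'size': [43.7, 57.9], 'ang': 11.0, 'circ': [412.9, -270.3], 'r': 29.8, 'n': 48}
scene impeller 0.6 [277.0, 205.0, 324.0, 240.0] {'z': np.float64(26.8), 'rect': [438.7, 18.5], 'size': [99.9, 100.5], 'ang': 62.4, 'circ': [439.4, 17.6], 'r': 65.6, 'n': 592}
scene impeller 0.57 [173.0, 202.0, 206.0, 225.0] {'z': np.float64(86.5), 'rect': [420.6, -274.4], 'size': [41.9, 24.3], 'ang': 75.5, 'circ': [412.8, -272.4], 'r': 21.1, 'n': 39}
scene cover 0.6 [171.0, 216.0, 213.0, 240.0] {'z': np.float64(27.1), 'rect': [440.2, -255.0], 'size': [55.0, 69.8], 'ang': 16.3, 'circ': [430.8, -257.7], 'r': 39.2, 'n': 40}
scene tub 0.9 [354.0, 241.0, 406.0, 283.0] {'z': np.float64(29.7), 'rect': [643.3, 189.6], 'size': [100.4, 115.4], 'ang': 65.1, 'circ': [643.4, 189.1], 'r': 72.9, 'n': 155}
scene surface_block 0.8 [276.0, 204.0, 324.0, 24
[... 2071 characters left out ...]
op wash_pan 0.89 [398.0, 127.0, 443.0, 171.0] {'z': np.float64(25.1), 'rect': [643.5, -229.0], 'size': [129.6, 130.6], 'ang': 88.4, 'circ': [644.5, -230.0], 'r': 67.0, 'n': 128}
top board 0.94 [234.0, 203.0, 286.0, 257.0] {'z': np.float64(21.0), 'rect': [401.1, 255.7], 'size': [148.8, 149.0], 'ang': 87.8, 'circ': [402.7, 257.5], 'r': 101.2, 'n': 670}
top oil_bottle 0.94 [174.0, 196.0, 198.0, 214.0] {'z': np.float64(122.4), 'rect': [464.4, 462.9], 'size': [22.2, 20.5], 'ang': 54.2, 'circ': [463.7, 464.6], 'r': 12.2, 'n': 42}
top fitting 0.62 [337.0, 122.0, 359.0, 147.0] {'z': np.float64(72.4), 'rect': [675.9, -1.8], 'size': [33.1, 36.1], 'ang': 56.7, 'circ': [677.1, -1.4], 'r': 19.2, 'n': 57}
```

View pics/crop1.png

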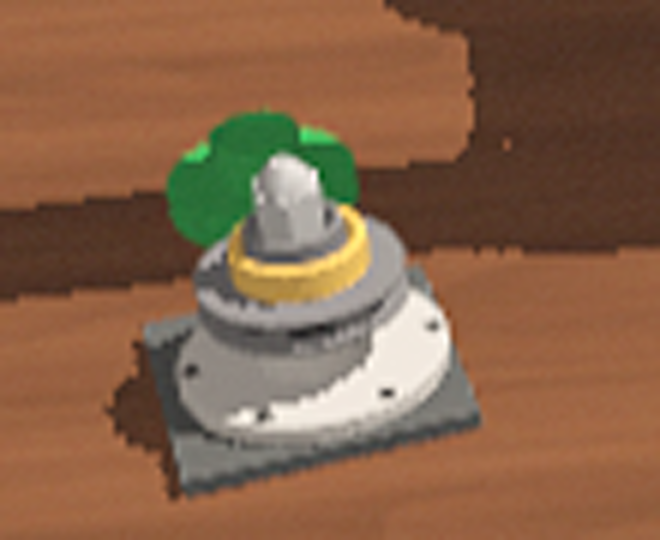

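The crop confirms the stack meant is the one with the brass ring on the dark grey impeller and the nut on top, at (190,215). The green part behind it is the decoy. One nut edge faces the scene camera, so the flats lie at about 40.7°+60k. The two cameras disagree by about 7 mm in x, so I'll use the gripper itself as a reference over the stack.

>>> send_path:
  moves: [300, -137, 20, 0, 0, 0.14, 300, -137, 20, 0, 0, 0.14, 300, -137, 20, 0, 0, 0.14, 300, -137, 20, 0, 0, 0.14, 300, -137, 20, 0, 0, 0.14, 300, -137, 20, 0, 0, 0.14, 300, -137, 20, 0, 0, 0.14, 300, -137, 20, 0, 0, 0.14]
  finger_gap: 1.0
  grip_n: 40

```text
time_s: 2.0
eef_pos: [411.1, -267.8, 283.7]
ee_rot: [-0.0, 0.995, 0.096, 0.0]
force: [-0.8, -0.6, 0.5]
grip_width: 0.999
grip_force: 0.0
```

```bash
python3 - <<'E'
from h import *
for c in("scene","top"):
    p,d=cams.capture(c);np.save(f"{c}_W.npy",cloud(c,d));cv2.imwrite(f"pics/{c}1.png",p[:,:,::-1])
p=cv2.imread("pics/scene1.png")[60:260,100:300];q=cv2.imread("pics/top1.png")[130:330,350:550]
cv2.imwrite("pics/both1.png",cv2.resize(np.hstack([p,q]),None,fx=2,fy=2,interpolation=cv2.INTER_CUBIC))
print(readout.sense()["eef_pos"],readout.sense()["joints"])
E
```

```text
[ 409.31241619 -270.1746534   283.84093604] [-8.22725089e-01  2.54116296e-01  1.62985234e+00 -3.04774641e-04
  1.25774689e+00  5.58046900e-01]
```

View pics/both1.png

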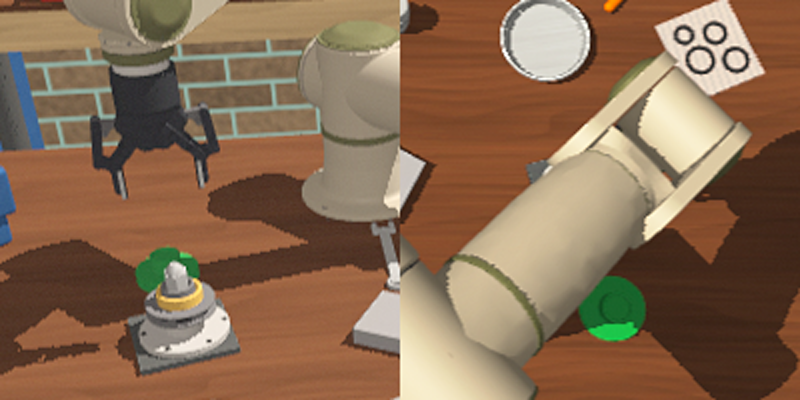

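The scene view shows the gripper straight above the stack, with its tips near (162,158) and (201,153). The top view is blocked by the arm. I'll compare the finger cloud with the known tool pose.

```bash
python3 - <<'E'
from h import *
W=np.load("scene_W.npy")
m=np.zeros((400,640),bool);m[60:175,130:230]=1
ok=m&(W[...,0]>330)&(W[...,2]>170)&(W[...,0]<500)
P=W[ok];t=np.array([-.19,.982]);n=np.array([.982,.19]);c=np.array([409.3,-270.2])
s=(P[:,:2]-c)@t;f=(P[:,:2]-c)@n
for lo in range(195,300,8):
    k=(P[:,2]>=lo)&(P[:,2]<lo+8)
    for sg in(-1,1):
        q=k&(s*sg>0)
        if q.any():print(lo,sg,"s %.1f..%.1f med %.1f f %.1f..%.1f n%d"%(s[q].min(),s[q].max(),np.median(s[q]),f[q].min(),f[q].max(),q.sum()))
print(P[:,2].min())
E
```

```text
219 -1 s -46.9..-46.9 med -46.9 f 8.8..8.8 n1
219 1 s 44.6..49.4 med 46.4 f 9.3..13.7 n3
227 -1 s -52.7..-40.9 med -45.1 f -3.9..16.6 n14
227 1 s 44.7..58.2 med 49.8 f -3.8..14.2 n12
235 -1 s -54.1..-40.8 med -46.8 f -7.0..15.0 n18
235 1 s 44.5..56.3 med 50.5 f 7.4..19.1 n16
243 -1 s -54.4..-40.9 med -47.6 f 6.9..17.5 n19
243 1 s 44.6..57.4 med 50.8 f -4.4..18.0 n17
251 -1 s -53.9..-40.8 med -47.6 f -3.2..18.9 n20
251 1 s 44.6..58.4 med 50.3 f 2.9..19.8 n21
259 -1 s -58.4..-40.9 med -47.2 f 7.5..17.7 n18
259 1 s 44.7..64.8 med 51.6 f 2.6..17.1 n19
267 -1 s -70.7..-36.2 med -51.3 f -7.7..19.2 n42
267 1 s 41.0..74.7 med 56.1 f -3.9..17.9 n36
275 -1 s -71.6..-30.7 med -51.7 f -8.1..19.9 n63
275 1 s 34.4..75.2 med 52.2 f -8.2..21.7 n58
283 -1 s -70.6..-1.3 med -34.6 f -13.4..22.1 n71
283 1 s 0.6..74.1 med 35.5 f -12.8..21.6 n74
291 -1 s -69.3..-0.0 med -26.7 f -9.1..23.4 n69
291 1 s 1.4..72.8 med 29.9 f -10.5..24.2 n67
299 -1 s -67.9..-0.6 med -24.6 f 5.7..23.5 n63
299 1 s 0.4..71.6 med 25.7 f 6.6..24.0 n65
225.267969655093
```

>>> send_path:
  moves: [-0.6, 1.7, 35, 0, 0, 0, -0.6, 1.7, 70, 0, 0, 0, -0.6, 1.7, 100, 0, 0, 0, -0.6, 1.7, 104, 0, 0, 0, -0.6, 1.7, 104, 0, 0, 0]
  finger_gap: 0.6
  grip_n: 40

```text
time_s: 2.6
eef_pos: [408.5, -273.0, 180.2]
ee_rot: [-0.0, 0.996, 0.094, -0.0]
force: [0.1, -0.2, 0.1]
grip_width: 0.6
grip_force: 0.0
```

```bash
python3 - <<'E'
from h import *
p,d=cams.capture("scene");np.save(f"scene_W.npy",cloud("scene",d))
cv2.imwrite("pics/a2.png",cv2.resize(p[120:240,120:270,::-1],None,fx=5,fy=5,interpolation=cv2.INTER_CUBIC))
print(readout.sense()["eef_pos"])
E
```

```text
[ 408.93217484 -273.1107753   181.12102138]
```

View pics/a2.png

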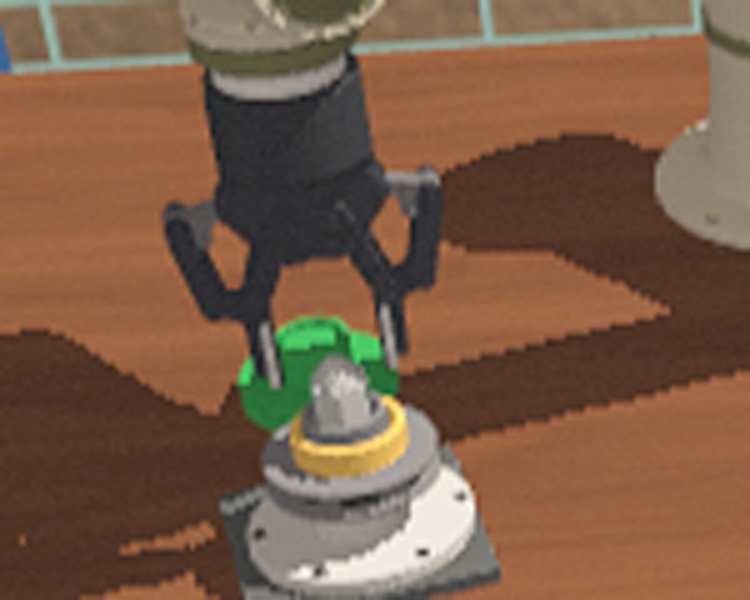

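The image shows the fingers straddling the nut, with pad tips at about (174,197) and (198,193). The nut is centred at about (188,198). Next I'll compare the two through the same rays.

```bash
python3 - <<'E'
from h import *
k=cams.calibration("scene");Rm=rot("scene")
def proj(X):
    c=Rm.T@(np.array(X)-k["position"]);return np.round([k["fx"]*c[0]/c[2]+k["cx"],k["fy"]*c[1]/c[2]+k["cy"]],1)
def crop(uv): return np.round((uv-120)*5)
e=readout.sense()["eef_pos"];t=np.array([-.19,.982,0]);n=np.array([.982,.19,0])
for ext in(65,68,71):
    for s in(-25.5,25.5):
        print(ext,s,*[crop(proj(e+[0,0,-ext]+t*s+n*f)) for f in(-11,11)])
for z,r in((119,0),(106,0),(82,0)): print(z,crop(proj([409,-272.5,z])))
W=np.load("scene_W.npy")
# tops of the ring and flange circles: fit circle centres by colour / height
P=W[180:245,150:240].reshape(-1,3);P=P[np.isfinite(P[:,0])]
from scipy.optimize import least_squares
for lo,hi,rr in((75,84,None),):
    Q=P[(P[:,2]>lo)&(P[:,2]<hi)&(np.hypot(P[:,0]-410,P[:,1]+271)<45)];print(len(Q),np.round(Q.mean(0),1),cv2.minEnclosingCircle(Q[:,:2].astype(np.float32)))
E
```

```text
65 -25.5 [278. 358.] [282. 380.]
65 25.5 [378. 342.] [382. 363.]
68 -25.5 [279. 363.] [282. 384.]
68 25.5 [378. 347.] [383. 368.]
71 -25.5 [280. 368.] [283. 390.]
71 25.5 [380. 352.] [384. 372.]
119 [330. 356.]
106 [334. 378.]
82 [342. 416.]
132 [ 422.3 -268.5   78.9] ((411.39923095703125, -272.4983825683594), 31.189990997314453)
```

>>> send_path:
  moves: [0, -1.4, 10, 0, 0, 0, 0, -1.4, 18, 0, 0, 0, 0, -1.4, 18, 0, 0, 0]
  grip_n: 40

```text
time_s: 2.95
eef_pos: [408.4, -270.5, 161.2]
ee_rot: [-0.001, 0.996, 0.094, -0.0]
force: [-0.3, -0.2, 0.1]
grip_width: 0.599
grip_force: 0.0
```

>>> send_path:
  moves: [0, 0, 0, 0, 0, 0, 0, 0, 0, 0, 0, 0, 0, 0, 0, 0, 0, 0, 0, 0, 0, 0, 0, 0, 0, 0, 0, 0, 0, 0, 0, 0, 0, 0, 0, 0]
  finger_gap: 0.1
  grip_n: 40

```text
time_s: 3.55
eef_pos: [408.9, -270.9, 162.4]
ee_rot: [0.0, 0.996, 0.094, 0.0]
force: [-1.2, 0.5, 5.4]
grip_width: 0.306
grip_force: 40.0
```

```bash
python3 -c "from rig import readout as r;s=r.sense();print(s['force'],s['wrist_torque'],s['grip_width']*85,s['eef_pos'])"
```

```text
[-1.15216029  0.48906118  5.37776745] [ 0.23246159  0.07116407 -0.00227307] 25.998289221801983 [ 408.87048109 -270.91551145  162.390553  ]
```

>>> send_path:
  moves: [0, 0, -10, 0, 0, 0, 0, 0, -40, 0, 0, 0, 0, 0, -80, 0, 0, 0, 31, -41, -110, 0, 0, 0, 67, -86, -110, 0, 0, 0, 97, -126, -110, 0, 0, 0, 128, -166, -110, 0, 0, 0, 157, -204, -110, 0, 0, 0]
  grip_n: 40

```text
time_s: 4.35
eef_pos: [518.6, -51.8, 272.5]
ee_rot: [0.0, 0.996, 0.094, 0.0]
force: [0.7, -0.6, -0.5]
grip_width: 0.304
grip_force: 39.7
```

>>> send_path:
  moves: [31, -40, 0, 0, 0, 0, 61, -79, 0, 0, 0, 0, 91, -118, 0, 0, 0, 0, 121, -157, 0, 0, 0, 0, 148, -192, 0, 0, 0, 0, 157, -203, 0, 0, 0, 0, 157, -203, 0, 0, 0, 0, 157, -203, 0, 0, 0, 0]

```text
time_s: 5.15
eef_pos: [634.0, 174.6, 271.8]
ee_rot: [0.0, 0.996, 0.094, -0.0]
force: [-0.1, 0.7, -0.2]
grip_width: 0.305
grip_force: 39.7
```

```bash
python3 - <<'E'
from h import *
s=readout.sense();print(s['force'],s['grip_width']*85,s['eef_pos'],s['ee_rot'])
im=[]
for c,a in(("scene",(slice(140,300),slice(280,480))),("top",(slice(80,240),slice(200,400)))):
    p,d=cams.capture(c);im.append(cv2.resize(p[a][...,::-1],None,fx=3,fy=3,interpolation=cv2.INTER_CUBIC)[:, :400 if c=="top" else 400])
    np.save(c+"_W.npy",cloud(c,d))
cv2.imwrite("pics/a3.png",np.hstack(im))
E
```

```text
[-0.1059994   0.68601951 -0.23607233] 25.942625268765497 [633.98958462 174.60472428 271.8407051 ] [ 1.60573236e-04  9.95546694e-01  9.42688980e-02 -3.58266357e-04]
```

View pics/a3.png

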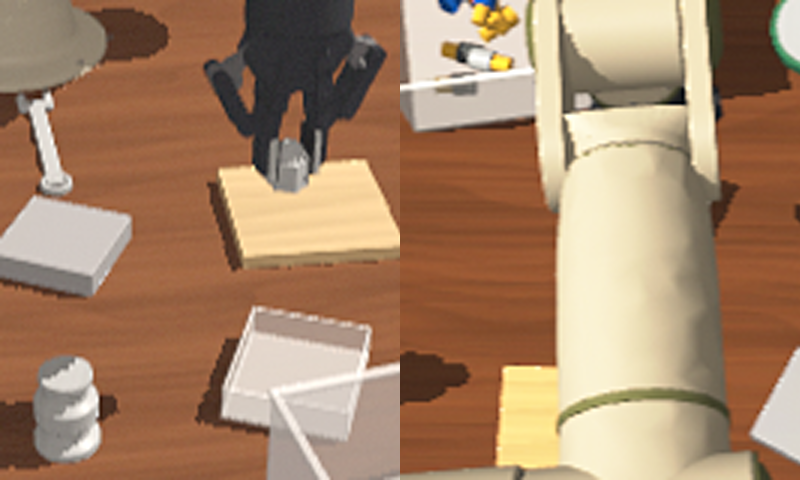

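The nut is held upright over the tub: nut at scene (376,195), tub at (379,263). Now I'll descend.

>>> send_path:
  moves: [9.5, -12.4, 30, 0, 0, 0, 9.5, -12.4, 75, 0, 0, 0, 9.5, -12.4, 120, 0, 0, 0, 9.5, -12.4, 160, 0, 0, 0, 9.5, -12.4, 176, 0, 0, 0, 9.5, -12.4, 180, 0, 0, 0, 9.5, -12.4, 180, 0, 0, 0, 9.5, -12.4, 180, 0, 0, 0]

```text
time_s: 6.05
eef_pos: [642.3, 189.0, 94.4]
ee_rot: [-0.0, 0.996, 0.094, 0.002]
force: [0.0, -0.3, -0.8]
grip_width: 0.303
grip_force: 39.7
```

>>> send_path:
  moves: [0, 0, 3, 0, 0, 0, 0, 0, 6, 0, 0, 0, 0, 0, 6, 0, 0, 0, 0, 0, 6, 0, 0, 0]

```text
time_s: 6.45
eef_pos: [641.3, 189.1, 86.0]
ee_rot: [0.0, 0.996, 0.094, 0.0]
force: [-0.2, -0.1, -1.1]
grip_width: 0.308
grip_force: 39.7
```

```bash
python3 - <<'E'
from h import *
s=readout.sense();print(s['force'],s['eef_pos'])
p,d=cams.capture("scene")
cv2.imwrite("pics/a4.png",cv2.resize(p[190:300,330:450][...,::-1],None,fx=5,fy=5,interpolation=cv2.INTER_CUBIC))
E
```

```text
[-0.22343243 -0.11929434 -1.0942645 ] [641.27063515 189.08026593  85.95042455]
```

View pics/a4.png

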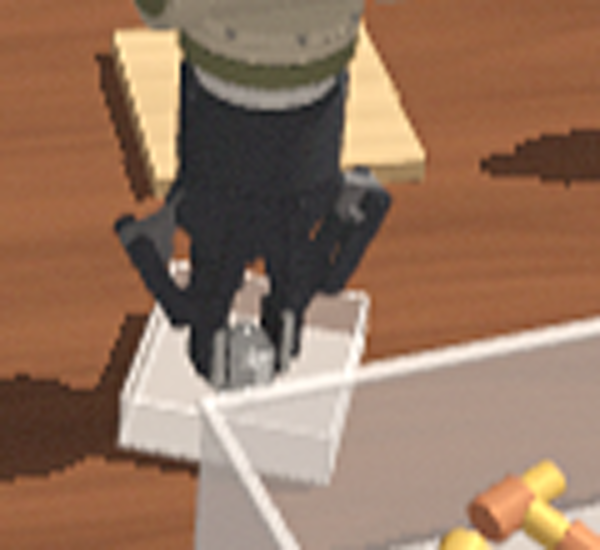

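The nut is inside the tub near its centre (scene (379,262)). I'll lower it gently to contact.

>>> send_path:
  moves: [0, 0, 1, 0, 0, 0, 0, 0, 2, 0, 0, 0, 0, 0, 2, 0, 0, 0]

```text
time_s: 6.8
eef_pos: [641.2, 189.0, 83.7]
ee_rot: [-0.0, 0.996, 0.094, -0.0]
force: [0.6, -0.0, -1.5]
grip_width: 0.308
grip_force: 39.7
```

>>> send_path:
  moves: [0, 0, 0.7, 0, 0, 0, 0, 0, 0.7, 0, 0, 0]

```text
time_s: 7.0
eef_pos: [641.3, 189.1, 83.5]
ee_rot: [0.0, 0.996, 0.094, 0.0]
force: [-1.5, -0.6, 1.8]
grip_width: 0.304
grip_force: 39.9
```

>>> send_path:
  moves: [0, 0, 0.6, 0, 0, 0, 0, 0, 0.6, 0, 0, 0]

```text
time_s: 7.2
eef_pos: [641.3, 189.1, 83.4]
ee_rot: [0.0, 0.996, 0.094, 0.0]
force: [-3.0, -0.2, 6.3]
grip_width: 0.304
grip_force: 40.5
```

>>> send_path:
  moves: [0, 0, 0, 0, 0, 0, 0, 0, 0, 0, 0, 0, 0, 0, 0, 0, 0, 0, 0, 0, -1, 0, 0, 0, 0, 0, -20, 0, 0, 0, 0, 0, -60, 0, 0, 0, 0, 0, -105, 0, 0, 0, 0, 0, -150, 0, 0, 0]
  finger_gap: 0.5

```text
time_s: 8.0
eef_pos: [641.0, 189.0, 234.2]
ee_rot: [-0.0, 0.996, 0.094, -0.0]
force: [1.1, -0.3, -0.1]
grip_width: 0.499
grip_force: 0.0
```

Nut released. With the arm away from the stack, both cameras can see it, so I'll measure the ring now.

```bash
python3 look.py wear_ring impeller cover nut; python3 - <<'E'
from h import *
p=np.load("top_p.npy");q=np.load("scene_p.npy")
a=cv2.resize(p[180:260,390:490],None,fx=4,fy=4,interpolation=cv2.INTER_CUBIC);b=cv2.resize(q[175:255,145:245],None,fx=4,fy=4,interpolation=cv2.INTER_CUBIC)
cv2.imwrite("pics/a5.png",np.hstack([a,b])[...,::-1])
for c,P in(("top",p),("scene",q)):
    h=cv2.cvtColor(P,cv2.COLOR_RGB2HSV);m=cv2.inRange(h,(15,90,90),(35,255,255))
    s=np.zeros_like(m);sl=(slice(190,245),slice(160,210)) if c=="scene" else (slice(190,245),slice(410,475));s[sl]=m[sl]
    v,u=np.nonzero(s);(cx,cy),ax,an=cv2.fitEllipse(cv2.convexHull(np.stack([u,v],1).astype(np.float32)));print(c,len(u),cx,cy,ax)
    W=np.load(c+"_W.npy");print(tops(W,s>0,6,90),[ray(c,(cx,cy),z).round(1) for z in(71,79)])
E
```

```text
scene wear_ring 0.62 [180.0, 203.0, 200.0, 218.0] {'z': np.float64(80.0), 'rect': [423.3, -263.8], 'size': [32.5, 58.7], 'ang': 28.7, 'circ': [416.1, -267.7], 'r': 29.6, 'n': 45}
scene impeller 0.95 [169.0, 200.0, 205.0, 227.0] {'z': np.float64(86.8), 'rect': [410.4, -272.4], 'size': [43.3, 42.9], 'ang': 38.9, 'circ': [409.3, -272.9], 'r': 24.5, 'n': 74}
scene impeller 0.9 [167.0, 182.0, 201.0, 208.0] {'z': np.float64(40.1), 'rect': [248.3, -313.1], 'size': [41.2, 43.7], 'ang': 83.9, 'circ': [247.1, -313.1], 'r': 24.7, 'n': 69}
scene cover 0.62 [172.0, 217.0, 213.0, 240.0] {'z': np.float64(28.9), 'rect': [431.5, -266.1], 'size': [19.6, 49.0], 'ang': 21.4, 'circ': [423.9, -269.1], 'r': 24.5, 'n': 39}
scene nut 0.64 [373.0, 256.0, 382.0, 270.0] {'z': np.float64(38.9), 'rect': [646.3, 188.4], 'size': [14.9, 14.9], 'ang': 10.4, 'circ': [645.6, 187.8], 'r': 8.7, 'n': 26}
scene nut 0.47 [174.0, 262.0, 231.0, 306.0] {'z': np.float64(23.4), 'rect': [648.8, -228.9], 'size': [133.1, 133.4], 'ang': 49.5, 'circ': [648.1, -229.3], 'r': 68.4, 'n': 280}
top wear_ring 0.66 [435.0, 215.0, 455.0, 237.
[... 519 characters left out ...]
 249.0] {'z': np.float64(26.5), 'rect': [400.8, -259.6], 'size': [113.9, 92.6], 'ang': 29.4, 'circ': [407.4, -270.0], 'r': 58.6, 'n': 95}
top 181 443.5187683105469 223.9113311767578 (21.715866088867188, 22.7842960357666)
{'z': np.float64(82.6), 'rect': [405.1, -270.6], 'size': [56.8, 56.9], 'ang': 87.9, 'circ': [406.6, -270.5], 'r': 30.2, 'n': 100} [array([ 406.5, -271. ,   71. ]), array([ 405.2, -269.1,   79. ])]
scene 190 184.79090881347656 199.31846618652344 (29.67241859436035, 36.58940887451172)
{'z': np.float64(78.7), 'rect': [418.4, -269.9], 'size': [45.2, 57.3], 'ang': 7.9, 'circ': [412.1, -270.7], 'r': 30.1, 'n': 102} [array([ 369.8, -287.3,   71. ]), array([ 383.1, -284.7,   79. ])]
```

View pics/a5.png

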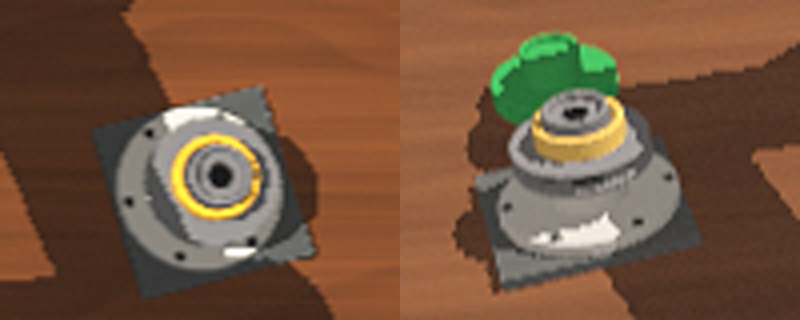

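The ring lies round the impeller's neck (top px (443,224), scene px (190,210)), at about (408.3,-272). The nut stands in the tub with its top at z≈39. I'll go back for the ring.

>>> send_path:
  moves: [-30, 39, 0, 0, 0, 0, -60, 78, 0, 0, 0, 0, -90, 117, 0, 0, 0, 0, -120, 156, 0, 0, 0, 0, -150, 195, 0, 0, 0, 0, -180, 234, 0, 0, 0, 0, -210, 273, 0, 0, 0, 0, -240, 312, 0, 0, 0, 0]
  finger_gap: 1.0

```text
time_s: 9.3
eef_pos: [462.9, -163.9, 232.4]
ee_rot: [-0.0, 0.996, 0.094, -0.0]
force: [1.1, -1.3, -0.1]
grip_width: 1.004
grip_force: 0.0
```

>>> send_path:
  moves: [-27, 35, 0, 0, 0, 0, -54, 70, 0, 0, 0, 0, -75, 97, 0, 0, 0, 0, -75, 97, 20, 0, 0, 0, -75, 97, 50, 0, 0, 0, -75, 97, 80, 0, 0, 0, -75, 97, 84, 0, 0, 0, -75, 97, 84, 0, 0, 0]

```text
time_s: 10.1
eef_pos: [408.6, -271.8, 148.5]
ee_rot: [-0.0, 0.996, 0.094, -0.0]
force: [0.5, 0.2, 0.2]
grip_width: 1.0
grip_force: 0.0
```

```bash
python3 -c "from rig import readout as r;print(r.sense()['eef_pos'])"
```

```text
[ 408.61792701 -271.75462234  148.50979577]
```

>>> send_path:
  moves: [0, 0, 8, 0, 0, 0, 0, 0, 15, 0, 0, 0, 0, 0, 15, 0, 0, 0]

```text
time_s: 10.4
eef_pos: [408.6, -271.6, 133.3]
ee_rot: [-0.0, 0.996, 0.094, -0.0]
force: [-1.2, 0.5, -0.0]
grip_width: 1.009
grip_force: 0.0
```

>>> send_path:
  moves: [0, 0, 0, 0, 0, 0, 0, 0, 0, 0, 0, 0, 0, 0, 0, 0, 0, 0, 0, 0, 0, 0, 0, 0, 0, 0, 0, 0, 0, 0]
  finger_gap: 0.4
  grip_n: 40

```text
time_s: 10.9
eef_pos: [408.8, -271.9, 134.5]
ee_rot: [0.0, 0.996, 0.094, 0.0]
force: [-3.1, 1.5, 7.9]
grip_width: 0.694
grip_force: 41.4
```

>>> send_path:
  moves: [0, 0, -4, 0, 0, 0, 0, 0, -10, 0, 0, 0, 0, 0, -16, 0, 0, 0, 0, 0, -16, 0, 0, 0]

```text
time_s: 11.3
eef_pos: [408.9, -272.1, 150.5]
ee_rot: [0.001, 0.996, 0.094, 0.001]
force: [0.5, 1.0, -1.8]
grip_width: 0.687
grip_force: 43.1
```

```bash
python3 - <<'E'
from h import *
p,d=cams.capture("scene");np.save("scene_W.npy",cloud("scene",d))
cv2.imwrite("pics/a6.png",cv2.resize(p[140:250,130:260][...,::-1],None,fx=5,fy=5,interpolation=cv2.INTER_CUBIC))
E
```

```text
(no output)
```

View pics/a6.png

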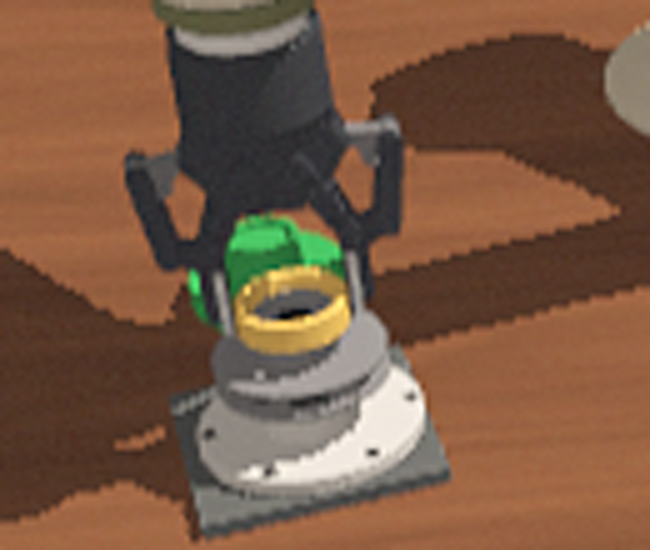

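The ring is held level and lifted clear, and the impeller hasn't moved. I'll take it to the granite block at about (433.5,18.5).

>>> send_path:
  moves: [0, 0, -35, 0, 0, 0, 12, -43, -70, 0, 0, 0, 25, -90, -70, 0, 0, 0, 38, -136, -70, 0, 0, 0, 51, -182, -70, 0, 0, 0, 64, -228, -70, 0, 0, 0, 75, -268, -70, 0, 0, 0, 79, -281, -70, 0, 0, 0]

```text
time_s: 12.15
eef_pos: [433.0, 22.1, 219.5]
ee_rot: [-0.0, 0.995, 0.096, -0.0]
force: [-0.3, -0.4, -1.6]
grip_width: 0.683
grip_force: 44.0
```

>>> send_path:
  moves: [0, 0, 0, 0, 0, 0, 0, 0, 30, 0, 0, 0, 0, 0, 70, 0, 0, 0, 0, 0, 105, 0, 0, 0, 0, 0, 114, 0, 0, 0, 0, 0, 114, 0, 0, 0, 0, 0, 114, 0, 0, 0]

```text
time_s: 12.85
eef_pos: [434.3, 18.5, 106.9]
ee_rot: [0.0, 0.996, 0.094, 0.001]
force: [-0.3, -0.3, -1.4]
grip_width: 0.688
grip_force: 44.1
```

```bash
python3 - <<'E'
from h import *
s=readout.sense();print(s['force'],s['eef_pos'])
p,d=cams.capture("scene")
cv2.imwrite("pics/a7.png",cv2.resize(p[140:250,240:360][...,::-1],None,fx=5,fy=5,interpolation=cv2.INTER_CUBIC))
E
```

```text
[-0.30030118 -0.32774846 -1.37472786] [434.28450653  18.45583388 106.86012435]
```

View pics/a7.png

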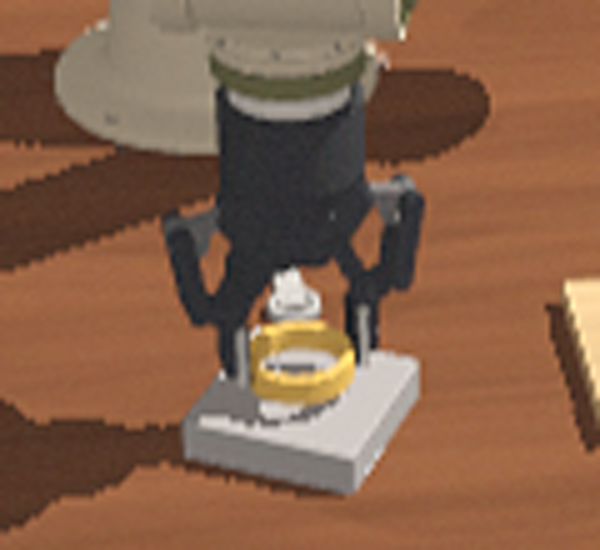

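The ring is level and centred over the block (scene (300,213)). Lowering to contact.

>>> send_path:
  moves: [0, 0, 5, 0, 0, 0, 0, 0, 9, 0, 0, 0, 0, 0, 9, 0, 0, 0, 0, 0, 9, 0, 0, 0]

```text
time_s: 13.3
eef_pos: [433.5, 19.0, 96.7]
ee_rot: [0.0, 0.996, 0.094, 0.0]
force: [-0.7, -0.5, -0.9]
grip_width: 0.681
grip_force: 44.1
```

>>> send_path:
  moves: [0, 0, 0.7, 0, 0, 0, 0, 0, 0.7, 0, 0, 0]

```text
time_s: 13.5
eef_pos: [433.5, 19.0, 96.5]
ee_rot: [0.0, 0.996, 0.094, 0.0]
force: [-2.8, -0.1, 9.5]
grip_width: 0.684
grip_force: 45.0
```

>>> send_path:
  moves: [0, 0, 0.7, 0, 0, 0, 0, 0, 0.7, 0, 0, 0]

```text
time_s: 13.7
eef_pos: [433.6, 19.1, 96.4]
ee_rot: [0.0, 0.996, 0.094, 0.0]
force: [-6.9, 1.1, 20.6]
grip_width: 0.685
grip_force: 45.9
```

>>> send_path:
  moves: [0, 0, -0.7, 0, 0, 0, 0, 0, -0.7, 0, 0, 0, 0, 0, -0.7, 0, 0, 0, 0, 0, -0.7, 0, 0, 0, 0, 0, -15, 0, 0, 0, 0, 0, -50, 0, 0, 0, 0, 0, -95, 0, 0, 0, 0, 0, -115, 0, 0, 0]
  finger_gap: 1.0

```text
time_s: 14.5
eef_pos: [434.2, 18.9, 213.3]
ee_rot: [0.001, 0.996, 0.094, 0.002]
force: [0.1, 0.4, 0.3]
grip_width: 0.999
grip_force: 0.0
```

```bash
python3 look.py wear_ring impeller; python3 - <<'E'
from h import *
for c in("scene","top"):
    W=np.load(c+"_W.npy");V=np.nan_to_num(W,nan=-1e4)
    m=(abs(V[...,2]-(87 if c=="scene" else 89))<4)&(np.hypot(V[...,0]-408,V[...,1]+272)<30);print(c,tops(W,m,5,60))
    m=(abs(V[...,2]-64)<4)&(np.hypot(V[...,0]-408,V[...,1]+272)<55);print(c,tops(W,m,5,60))
E
```

```text
scene wear_ring 0.71 [290.0, 212.0, 313.0, 228.0] {'z': np.float64(41.3), 'rect': [437.7, 17.2], 'size': [54.3, 61.5], 'ang': 81.2, 'circ': [436.8, 17.1], 'r': 31.6, 'n': 84}
scene impeller 0.75 [172.0, 201.0, 206.0, 227.0] {'z': np.float64(86.0), 'rect': [412.4, -272.6], 'size': [42.5, 40.2], 'ang': 34.1, 'circ': [411.1, -272.9], 'r': 22.9, 'n': 82}
scene impeller 0.59 [167.0, 182.0, 202.0, 206.0] {'z': np.float64(39.8), 'rect': [247.6, -313.0], 'size': [47.1, 40.3], 'ang': 7.4, 'circ': [247.9, -310.7], 'r': 25.4, 'n': 76}
top wear_ring 0.59 [176.0, 193.0, 201.0, 213.0] {'z': np.float64(123.0), 'rect': [464.8, 465.2], 'size': [18.9, 21.4], 'ang': 29.3, 'circ': [464.6, 464.9], 'r': 11.3, 'n': 39}
top wear_ring 0.39 [339.0, 124.0, 356.0, 145.0] {'z': np.float64(72.1), 'rect': [673.9, 1.5], 'size': [37.4, 30.8], 'ang': 74.3, 'circ': [674.3, 1.3], 'r': 19.0, 'n': 55}
top impeller 0.81 [426.0, 211.0, 459.0, 241.0] {'z': np.float64(87.5), 'rect': [405.7, -271.8], 'size': [42.4, 41.2], 'ang': 35.2, 'circ': [406.7, -271.9], 'r': 22.5, 'n': 97}
top impeller 0.61 [439.0, 268.0, 474.0, 299.0] {'z': np.float64(42.1), 'rect': [243.8, -314.4], 'size': [41.4, 41.9], 'ang': 9.9, 'circ': [243.9, -313.8], 'r': 21.9, 'n': 88}
scene {'z': np.float64(85.7), 'rect': [410.3, -271.2], 'size': [40.6, 46.0], 'ang': 86.3, 'circ': [410.4, -273.2], 'r': 23.5, 'n': 81}
scene {'z': np.float64(63.0), 'rect': [416.0, -270.9], 'size': [82.5, 90.2], 'ang': 13.5, 'circ': [411.9, -271.4], 'r': 47.8, 'n': 344}
top {'z': np.float64(87.4), 'rect': [406.3, -273.0], 'size': [42.2, 40.0], 'ang': 88.0, 'circ': [405.6, -272.3], 'r': 22.2, 'n': 66}
top {'z': np.float64(64.1), 'rect': [406.1, -273.1], 'size': [88.3, 89.7], 'ang': 87.7, 'circ': [406.2, -272.4], 'r': 46.2, 'n': 476}
```

The ring lies flat on the block, centred within 2 mm. The impeller's neck is at about (408.5,-272.5) with its top at z≈87. Going for the impeller.

>>> send_path:
  moves: [-13, 46, 0, 0, 0, 0, -26, 92, 0, 0, 0, 0, -39, 138, 0, 0, 0, 0, -52, 184, 0, 0, 0, 0, -65, 230, 0, 0, 0, 0, -76, 268, 0, 0, 0, 0, -80, 281, 0, 0, 0, 0, -80, 281, 0, 0, 0, 0]

```text
time_s: 15.6
eef_pos: [407.1, -273.0, 208.9]
ee_rot: [-0.001, 0.996, 0.093, -0.001]
force: [0.3, 0.5, -0.0]
grip_width: 1.0
grip_force: 0.0
```

>>> send_path:
  moves: [0, 0, 30, 0, 0, 0, 0, 0, 60, 0, 0, 0, 0, 0, 74, 0, 0, 0, 0, 0, 76, 0, 0, 0, 0, 0, 76, 0, 0, 0]

```text
time_s: 16.1
eef_pos: [407.9, -271.0, 134.2]
ee_rot: [-0.0, 0.995, 0.095, -0.0]
force: [-0.5, -0.8, 0.1]
grip_width: 1.003
grip_force: 0.0
```

```bash
python3 -c "from rig import readout as r;print(r.sense()['eef_pos'])"
```

```text
[ 407.87129442 -270.98946967  134.16934945]
```

>>> send_path:
  moves: [0, 0, 0, 0, 0, 0, 0, 0, 0, 0, 0, 0, 0, 0, 0, 0, 0, 0, 0, 0, 0, 0, 0, 0, 0, 0, 0, 0, 0, 0, 0, 0, 0, 0, 0, 0]
  finger_gap: 0.2
  grip_n: 70

```text
time_s: 16.7
eef_pos: [407.9, -272.2, 135.2]
ee_rot: [0.001, 0.996, 0.094, 0.0]
force: [-1.7, 1.9, 7.5]
grip_width: 0.484
grip_force: 71.4
```

```bash
python3 -c "from rig import readout as r;print(r.sense()['eef_pos'])"
```

```text
[ 407.94062522 -272.24401701  135.23375108]
```

>>> send_path:
  moves: [0, 0, -5, 0, 0, 0, 0, 0, -15, 0, 0, 0, 0, 0, -40, 0, 0, 0, 0, 0, -70, 0, 0, 0, 30, 0.4, -90, 0, 0, 0, 75, 1, -90, 0, 0, 0, 120, 1.6, -90, 0, 0, 0, 165, 2.2, -90, 0, 0, 0]

```text
time_s: 17.5
eef_pos: [571.5, -242.5, 224.7]
ee_rot: [-0.0, 0.996, 0.094, -0.0]
force: [-0.3, -1.8, -4.9]
grip_width: 0.489
grip_force: 72.1
```

>>> send_path:
  moves: [35, 0.4, 0, 0, 0, 0, 65, 0.8, 0, 0, 0, 0, 76, 1, 0, 0, 0, 0, 76, 1, 0, 0, 0, 0, 76, 1, 40, 0, 0, 0, 76, 1, 70, 0, 0, 0, 76, 1, 80, 0, 0, 0, 76, 1, 80, 0, 0, 0]

```text
time_s: 18.3
eef_pos: [644.1, -230.0, 143.4]
ee_rot: [-0.001, 0.996, 0.094, -0.001]
force: [-0.0, 0.3, -4.8]
grip_width: 0.485
grip_force: 72.2
```

```bash
python3 - <<'E'
from h import *
s=readout.sense();print(s['force'],s['eef_pos'])
p,d=cams.capture("scene");np.save("scene_W.npy",cloud("scene",d))
cv2.imwrite("pics/a8.png",cv2.resize(p[190:320,140:270][...,::-1],None,fx=4,fy=4,interpolation=cv2.INTER_CUBIC))
E
```

```text
[-0.01651303  0.31006065 -4.79015632] [ 644.10363675 -230.03756801  143.39641636]
```

View pics/a8.png

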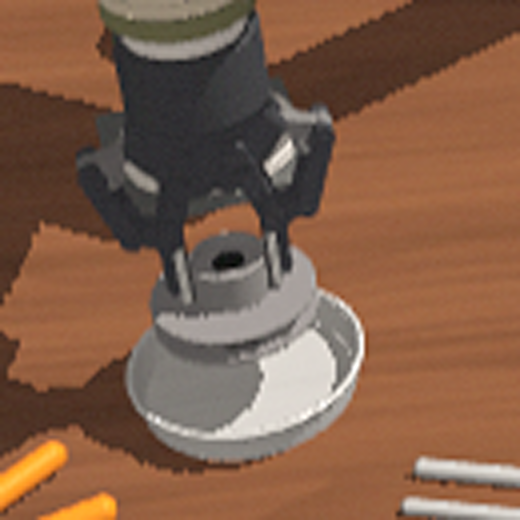

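The impeller is held level over the pan: disc at scene (199,268), pan at (201,283). I'll compare disc and pan centres in the same cloud.

```bash
python3 - <<'E'
from h import *
c="scene";W=np.load("scene_W.npy");V=np.nan_to_num(W,nan=-1e4);d=np.hypot(V[...,0]-648,V[...,1]+229)
print(tops(W,(abs(V[...,2]-72)<5)&(d<60),5,60))
m=(V[...,2]>50)&(V[...,2]<76)&(d<60);P=W[m][:,:2];print(P.min(0),P.max(0),cv2.minEnclosingCircle(P.astype(np.float32)))
print(tops(W,(abs(V[...,2]-22)<5)&(d<80)&(d>50),5,60))
E
```

```text
{'z': np.float64(70.9), 'rect': [656.2, -228.2], 'size': [74.5, 90.6], 'ang': 10.1, 'circ': [647.1, -229.8], 'r': 46.8, 'n': 465}
[ 613.00550977 -275.60890666] [ 693.79013927 -184.39054165] ((647.4495849609375, -229.7642822265625), 47.01042938232422)
{'z': np.float64(22.7), 'rect': [659.3, -227.1], 'size': [112.4, 133.2], 'ang': 11.4, 'circ': [649.0, -229.3], 'r': 68.2, 'n': 228}
```

>>> send_path:
  moves: [1.5, 0, 15, 0, 0, 0, 1.5, 0, 30, 0, 0, 0, 1.5, 0, 42, 0, 0, 0, 1.5, 0, 48, 0, 0, 0, 1.5, 0, 48, 0, 0, 0, 1.5, 0, 48, 0, 0, 0]

```text
time_s: 18.95
eef_pos: [646.6, -229.7, 96.5]
ee_rot: [0.0, 0.996, 0.094, 0.0]
force: [0.0, -0.0, -4.6]
grip_width: 0.49
grip_force: 72.2
```

>>> send_path:
  moves: [0, 0, 1, 0, 0, 0, 0, 0, 2, 0, 0, 0, 0, 0, 2, 0, 0, 0]

```text
time_s: 19.25
eef_pos: [646.4, -229.7, 94.3]
ee_rot: [0.0, 0.996, 0.094, 0.0]
force: [-0.2, 0.3, -5.1]
grip_width: 0.483
grip_force: 72.2
```

>>> send_path:
  moves: [0, 0, 0.8, 0, 0, 0, 0, 0, 0.8, 0, 0, 0]

```text
time_s: 19.45
eef_pos: [646.4, -229.6, 93.3]
ee_rot: [-0.0, 0.996, 0.094, -0.0]
force: [-0.2, 0.3, -4.9]
grip_width: 0.485
grip_force: 72.2
```

>>> send_path:
  moves: [0, 0, 0.8, 0, 0, 0, 0, 0, 0.8, 0, 0, 0]

```text
time_s: 19.65
eef_pos: [646.4, -229.6, 92.5]
ee_rot: [-0.0, 0.996, 0.094, -0.0]
force: [0.8, -0.6, -5.5]
grip_width: 0.483
grip_force: 72.4
```

>>> send_path:
  moves: [0, 0, 0.8, 0, 0, 0, 0, 0, 0.8, 0, 0, 0]

```text
time_s: 19.85
eef_pos: [646.5, -229.6, 92.4]
ee_rot: [0.0, 0.996, 0.094, 0.0]
force: [-1.1, 0.6, 2.2]
grip_width: 0.488
grip_force: 72.7
```

>>> send_path:
  moves: [0, 0, 0, 0, 0, 0, 0, 0, 0, 0, 0, 0, 0, 0, 0, 0, 0, 0, 0, 0, -2, 0, 0, 0, 0, 0, -15, 0, 0, 0, 0, 0, -50, 0, 0, 0, 0, 0, -95, 0, 0, 0, 0, 0, -130, 0, 0, 0]
  finger_gap: 0.9

```text
time_s: 20.65
eef_pos: [646.6, -229.7, 225.8]
ee_rot: [0.001, 0.996, 0.094, 0.001]
force: [0.5, 0.1, -0.2]
grip_width: 0.899
grip_force: 0.0
```

```bash
python3 look.py impeller cover wash_pan; python3 - <<'E'
from h import *
for c in("scene","top"):
    W=np.load(c+"_W.npy");V=np.nan_to_num(W,nan=-1e4);d=np.hypot(V[...,0]-408,V[...,1]+272)
    for z,r in((46,40),(20,75),(10,95)): print(c,z,tops(W,(abs(V[...,2]-z-1)<4)&(d<r),5,60))
p=np.load("scene_p.npy");cv2.imwrite("pics/a9.png",cv2.resize(p[170:310,140:300][...,::-1],None,fx=4,fy=4,interpolation=cv2.INTER_CUBIC))
E
```

```text
scene impeller 0.87 [182.0, 266.0, 221.0, 299.0] {'z': np.float64(43.2), 'rect': [648.2, -229.2], 'size': [41.0, 44.4], 'ang': 70.3, 'circ': [649.2, -228.0], 'r': 23.5, 'n': 130}
scene cover 0.76 [171.0, 210.0, 210.0, 240.0] {'z': np.float64(46.9), 'rect': [412.1, -271.9], 'size': [55.9, 50.3], 'ang': 17.9, 'circ': [411.9, -272.5], 'r': 29.0, 'n': 177}
scene wash_pan 0.56 [172.0, 262.0, 230.0, 304.0] {'z': np.float64(24.1), 'rect': [649.1, -228.5], 'size': [129.8, 134.7], 'ang': 83.2, 'circ': [647.9, -229.5], 'r': 68.7, 'n': 228}
top impeller 0.98 [437.0, 270.0, 474.0, 301.0] {'z': np.float64(41.3), 'rect': [244.3, -313.4], 'size': [38.9, 42.9], 'ang': 0.2, 'circ': [243.9, -313.6], 'r': 22.0, 'n': 98}
top cover 0.7 [421.0, 209.0, 461.0, 251.0] {'z': np.float64(49.6), 'rect': [407.7, -272.4], 'size': [51.4, 51.5], 'ang': 14.8, 'circ': [406.9, -272.3], 'r': 27.3, 'n': 153}
top wash_pan 0.69 [420.0, 210.0, 459.0, 249.0] {'z': np.float64(50.2), 'rec
[... 233 characters left out ...]
': 177}
scene 20 {'z': np.float64(19.9), 'rect': [419.3, -274.5], 'size': [115.6, 96.5], 'ang': 9.3, 'circ': [414.0, -272.6], 'r': 62.7, 'n': 499}
scene 10 {'z': np.float64(10.1), 'rect': [411.8, -276.3], 'size': [136.2, 128.7], 'ang': 15.1, 'circ': [415.2, -275.5], 'r': 86.5, 'n': 328}
top 46 {'z': np.float64(46.8), 'rect': [407.8, -272.3], 'size': [52.5, 51.6], 'ang': 1.8, 'circ': [407.9, -271.3], 'r': 27.9, 'n': 219}
top 20 {'z': np.float64(21.1), 'rect': [405.5, -278.0], 'size': [125.0, 109.3], 'ang': 11.0, 'circ': [403.9, -273.3], 'r': 66.9, 'n': 657}
top 10 {'z': np.float64(11.3), 'rect': [412.8, -285.2], 'size': [179.4, 133.7], 'ang': 3.5, 'circ': [409.7, -275.5], 'r': 92.3, 'n': 454}
```

View pics/a9.png

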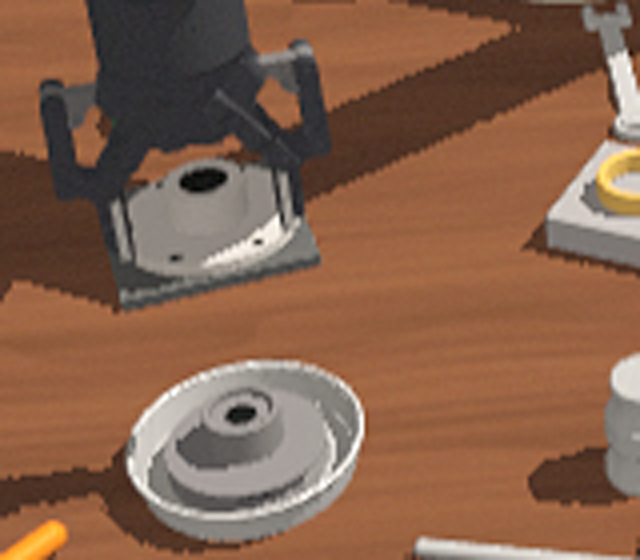

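The impeller sits flat in the pan at (200,278) and the cover is now free at (192,218). Going for the cover's stuffing box at about (408.7,-272.5).

>>> send_path:
  moves: [-45, -0.5, 0, 0, 0, 0, -92, -1, 0, 0, 0, 0, -139, -1.5, 0, 0, 0, 0, -186, -2, 0, 0, 0, 0, -228, -2.5, 10, 0, 0, 0, -241.5, -2.5, 30, 0, 0, 0, -241.5, -2.5, 60, 0, 0, 0, -241.5, -2.5, 80, 0, 0, 0]
  finger_gap: 1.0

```text
time_s: 21.85
eef_pos: [407.8, -272.2, 140.0]
ee_rot: [-0.001, 0.996, 0.094, -0.001]
force: [-0.2, 0.2, 0.0]
grip_width: 1.0
grip_force: 0.0
```

>>> send_path:
  moves: [0, 0, 30, 0, 0, 0, 0, 0, 46, 0, 0, 0, 0, 0, 48, 0, 0, 0, 0, 0, 48, 0, 0, 0]

```text
time_s: 22.25
eef_pos: [408.7, -272.5, 93.7]
ee_rot: [-0.0, 0.996, 0.094, -0.0]
force: [-0.1, -0.5, 0.2]
grip_width: 1.0
grip_force: 0.0
```

```bash
python3 -c "from rig import readout as r;print(r.sense()['eef_pos'])"
```

```text
[ 408.73513714 -272.48359958   93.7206475 ]
```

>>> send_path:
  moves: [0, 0, 0, 0, 0, 0, 0, 0, 0, 0, 0, 0, 0, 0, 0, 0, 0, 0, 0, 0, 0, 0, 0, 0, 0, 0, 0, 0, 0, 0]
  finger_gap: 0.3
  grip_n: 70

```text
time_s: 22.75
eef_pos: [409.0, -272.6, 95.0]
ee_rot: [0.0, 0.996, 0.094, 0.0]
force: [-2.3, 2.4, 9.2]
grip_width: 0.61
grip_force: 72.7
```

```bash
python3 -c "from rig import readout as r;print(r.sense()['eef_pos'])"
```

```text
[ 409.01404985 -272.63947358   94.99225064]
```

>>> send_path:
  moves: [0, 0, -5, 0, 0, 0, 0, 0, -15, 0, 0, 0, 0, 0, -40, 0, 0, 0, 0, 0, -75, 0, 0, 0, 4, -22, -100, 0, 0, 0, 12, -65, -110, 0, 0, 0, 20, -110, -110, 0, 0, 0, 28, -155, -110, 0, 0, 0]

```text
time_s: 23.55
eef_pos: [406.7, -113.4, 204.6]
ee_rot: [0.0, 0.996, 0.094, 0.0]
force: [0.4, -0.8, -5.8]
grip_width: 0.61
grip_force: 75.2
```

>>> send_path:
  moves: [8, -44, 0, 0, 0, 0, 16, -90, 0, 0, 0, 0, 25, -136, 0, 0, 0, 0, 33, -182, 0, 0, 0, 0, 42, -228, 0, 0, 0, 0, 50, -274, 0, 0, 0, 0, 58, -320, 0, 0, 0, 0, 65, -355, 0, 0, 0, 0]

```text
time_s: 24.35
eef_pos: [403.5, 248.4, 204.3]
ee_rot: [-0.0, 0.995, 0.095, 0.0]
force: [1.9, 0.5, -4.8]
grip_width: 0.609
grip_force: 75.1
```

>>> send_path:
  moves: [2, -7, 0, 0, 0, 0, 2, -9, 30, 0, 0, 0, 2, -9, 50, 0, 0, 0, 2, -9, 50, 0, 0, 0, 2, -9, 50, 0, 0, 0]

```text
time_s: 24.85
eef_pos: [405.0, 254.8, 154.6]
ee_rot: [0.0, 0.996, 0.094, 0.0]
force: [0.3, 0.2, -4.4]
grip_width: 0.605
grip_force: 75.3
```

```bash
python3 - <<'E'
from h import *
s=readout.sense();print(s['force'],s['eef_pos'])
c="scene"
p,d=cams.capture(c);W=cloud(c,d);V=np.nan_to_num(W,nan=-1e4);D=np.hypot(V[...,0]-408,V[...,1]-255)
zt=s['eef_pos'][2]-85
P=W[(abs(V[...,2]-zt-9)<5)&(D<75)];print("flange",cv2.minEnclosingCircle(P[:,:2].astype(np.float32)),len(P))
P=W[(abs(V[...,2]-16)<4)&(D<120)];print("board",cv2.minAreaRect(P[:,:2].astype(np.float32)))
cv2.imwrite("pics/a10.png",cv2.resize(p[130:260,310:450][...,::-1],None,fx=4,fy=4,interpolation=cv2.INTER_CUBIC))
E
```

```text
[ 0.31055241  0.19043244 -4.3511375 ] [404.95757156 254.8065664  154.55401847]
flange ((409.2610168457031, 252.64561462402344), 62.441856384277344) 520
board ((407.36279296875, 255.8990020751953), (150.58413696289062, 155.47271728515625), 88.22341918945312)
```

View pics/a10.png

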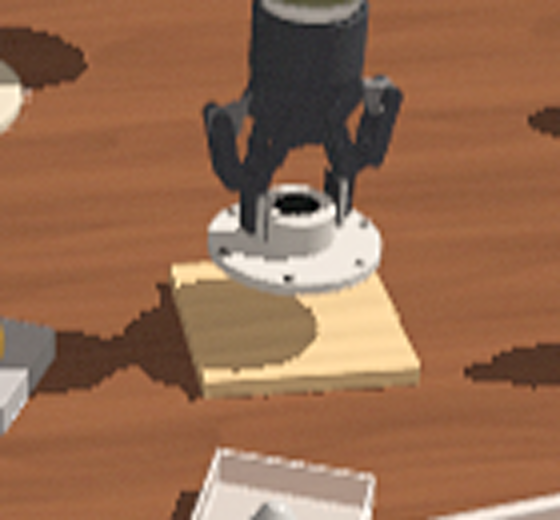

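The cover is level over the board (scene (384,190)), within about 3 mm of centre. I'll correct that and lower it.

>>> send_path:
  moves: [-0.6, -2.2, 20, 0, 0, 0, -0.6, -2.2, 38, 0, 0, 0, -0.6, -2.2, 48, 0, 0, 0, -0.6, -2.2, 52, 0, 0, 0, -0.6, -2.2, 52, 0, 0, 0, -0.6, -2.2, 52, 0, 0, 0]

```text
time_s: 25.5
eef_pos: [404.1, 257.3, 102.6]
ee_rot: [-0.0, 0.996, 0.094, 0.001]
force: [0.2, 0.9, -5.1]
grip_width: 0.609
grip_force: 75.7
```

>>> send_path:
  moves: [0, 0, 0.8, 0, 0, 0, 0, 0, 1.6, 0, 0, 0, 0, 0, 1.6, 0, 0, 0]

```text
time_s: 25.8
eef_pos: [403.7, 257.2, 100.3]
ee_rot: [-0.0, 0.996, 0.094, 0.0]
force: [0.1, 0.8, -5.4]
grip_width: 0.611
grip_force: 75.7
```

>>> send_path:
  moves: [0, 0, 0.8, 0, 0, 0, 0, 0, 0.8, 0, 0, 0]

```text
time_s: 26.0
eef_pos: [403.8, 257.2, 100.0]
ee_rot: [-0.0, 0.996, 0.094, 0.0]
force: [-2.6, -2.0, 4.6]
grip_width: 0.612
grip_force: 76.9
```

Contact: the cover's weight is off the tool. I'll release it, rise and check everything.

>>> send_path:
  moves: [0, 0, 0, 0, 0, 0, 0, 0, 0, 0, 0, 0, 0, 0, 0, 0, 0, 0, 0, 0, -2, 0, 0, 0, 0, 0, -20, 0, 0, 0, 0, 0, -60, 0, 0, 0, 0, 0, -105, 0, 0, 0, 0, 0, -150, 0, 0, 0]
  finger_gap: 1.0

```text
time_s: 26.8
eef_pos: [403.4, 257.0, 251.2]
ee_rot: [-0.0, 0.996, 0.094, -0.0]
force: [0.9, 0.9, 0.1]
grip_width: 1.001
grip_force: 0.0
```

>>> send_path:
  moves: [-9, 45, 0, 0, 0, 0, -18, 90, 0, 0, 0, 0, -27, 135, 0, 0, 0, 0, -36, 180, 0, 0, 0, 0, -45, 225, 0, 0, 0, 0, -54, 270, 0, 0, 0, 0, -54, 270, 0, 0, 0, 0, -54, 270, 0, 0, 0, 0]

```text
time_s: 27.6
eef_pos: [401.2, -18.8, 249.5]
ee_rot: [-0.0, 0.996, 0.093, 0.0]
force: [0.9, -0.3, -0.3]
grip_width: 1.0
grip_force: 0.0
```

```bash
python3 look.py nut wear_ring impeller cover board fitting oil_bottle; python3 - <<'E'
from h import *
for c in("scene","top"):
    V=np.nan_to_num(np.load(c+"_W.npy"),nan=-1e4);D=np.hypot(V[...,0]-405,V[...,1]-256)
    P=V[(abs(V[...,2]-25-(2 if c=="top" else 0))<4)&(D<75)];print(c,"flange",cv2.minEnclosingCircle(P[:,:2].astype(np.float32)),P[:,2].mean())
p=np.load("scene_p.npy");cv2.imwrite("pics/a11.png",cv2.resize(p[150:310,140:480][...,::-1],None,fx=2.3,fy=2.3,interpolation=cv2.INTER_CUBIC))
E
```

```text
scene nut 0.69 [372.0, 254.0, 382.0, 268.0] {'z': np.float64(39.5), 'rect': [644.0, 187.9], 'size': [12.0, 12.3], 'ang': 72.5, 'circ': [643.3, 188.9], 'r': 7.2, 'n': 17}
scene wear_ring 0.64 [288.0, 210.0, 311.0, 225.0] {'z': np.float64(42.0), 'rect': [438.1, 18.9], 'size': [52.9, 59.5], 'ang': 12.7, 'circ': [437.5, 18.9], 'r': 30.0, 'n': 69}
scene impeller 0.76 [167.0, 183.0, 202.0, 208.0] {'z': np.float64(39.6), 'rect': [249.5, -313.4], 'size': [39.6, 42.2], 'ang': 62.3, 'circ': [247.8, -313.6], 'r': 22.7, 'n': 64}
scene impeller 0.72 [180.0, 267.0, 220.0, 301.0] {'z': np.float64(43.3), 'rect': [648.8, -229.6], 'size': [44.2, 41.6], 'ang': 50.7, 'circ': [649.1, -227.7], 'r': 24.5, 'n': 131}
scene cover 0.62 [360.0, 194.0, 404.0, 219.0] {'z': np.float64(51.3), 'rect': [407.0, 256.0], 'size': [52.8, 52.0], 'ang': 7.1,
[... 1623 characters left out ...]
p board 0.81 [236.0, 201.0, 285.0, 257.0] {'z': np.float64(21.6), 'rect': [401.1, 254.9], 'size': [148.4, 148.2], 'ang': 88.5, 'circ': [402.3, 254.4], 'r': 101.2, 'n': 290}
top fitting 0.65 [338.0, 122.0, 356.0, 146.0] {'z': np.float64(71.9), 'rect': [675.5, 0.1], 'size': [34.1, 36.1], 'ang': 59.2, 'circ': [676.0, 1.4], 'r': 20.0, 'n': 50}
top oil_bottle 0.9 [172.0, 195.0, 201.0, 211.0] {'z': np.float64(121.8), 'rect': [465.3, 465.0], 'size': [19.9, 21.1], 'ang': 48.9, 'circ': [464.6, 464.1], 'r': 11.3, 'n': 39}
scene flange ((410.10748291015625, 257.4867858886719), 62.43141555786133) 24.15405496740073
top flange ((400.5422668457031, 254.70388793945312), 72.23080444335938) 26.087176701001955
```

View pics/a11.png

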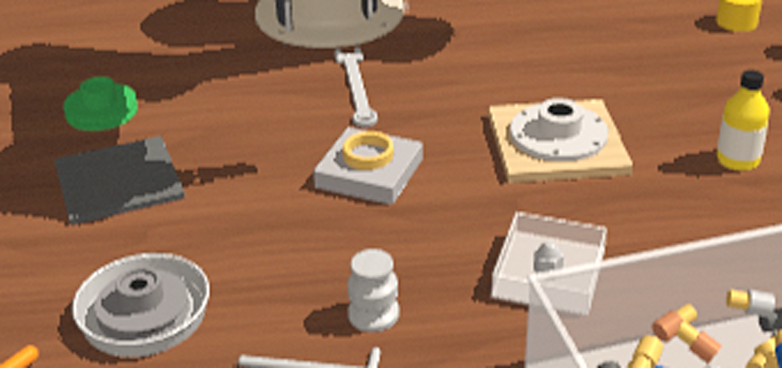

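All the parts are in place and upright: nut in the tub (378,261), ring on the block (300,218), impeller in the pan (200,280), cover on the board (384,206). The bottle and fitting haven't moved, so I'm handing in.

```bash
python3 -c "
from rig import order
print(order.finish_job())"
```

```text
the job is handed in; nothing more can be done
None
```

The pump stack is apart and handed in at about 28 s: the nut stands in the tub, the ring lies on the granite block, the impeller is flat in the wash pan and the cover is on the board, all upright, with the oil bottle and fitting unmoved.

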